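# Open the onion box on the kitchen counter

## Task

On the counter stands a brown wooden onion box whose plywood lid panel is held in its frame by two wooden turn buttons. Turn both buttons aside so that they are well clear of the panel and leave them so, then lift the panel out by its handle and lay it flat, handle up, in the middle of the low white wire rack; set it down rather than drop it, and let go.

Things in the scene. Friction and masses are not known exactly. Their poses are not given: they have to be found in the camera images.
- onion_box: Fixed open box of mid-brown wood, 160 (x) by 250 (y) by 90 mm high, with a turn button on each of its two wide end rails, pivots at y = +88 mm (button_a) and -88 mm (button_b) on its centre line. Origin: centre of its underside; z up. A smaller wooden box elsewhere, with the same handle but no turn buttons, is not part of the job.
- panel: Plywood panel 115 (x) by 125 (y) by 8 mm, under 0.3 kg, inset in the onion box (same centre and axes, 2.5 mm play), underside 80, top 88 mm above the counter. Upright dark wooden bar handle in the middle of its top: 50 mm long along x, 18 mm wide along y, 28 mm tall. Origin: centre of its underside; z up.
- button_a (a joint): Dark wooden bar 68 x 14 x 14 mm, round ends, on a vertical pivot at its middle; underside 92, top 106 mm above the counter (rail at 90). Angle in rad, counter-clockwise from above: 0 = along the box's y, inner end over the panel; turns either way to 1.6 (along x); off the panel beyond 1.05 either way. Light friction, stays put.
- button_b (a joint): The same turn button at the box's -y end, same meaning of the angle.
- rack: Fixed low white wire rack, 200 by 200 mm, its level wire top 60 mm above the counter, wires 20 mm apart. Origin: centre of its footprint on the counter; z up.
Not all that is in view belongs to the job. There is more than one size of the panel; the job needs the largest.

How it is judged:
On the way, in this order (a step that is already met when the one before it is completed fails the run):
1. both turn buttons are turned clear of the panel (60 degrees or more from pointing straight at it) ((value of joint button_a above 1.05 rad or value of joint button_a below -1.05 rad) and (value of joint button_b above 1.05 rad or value of joint button_b below -1.05 rad)), for 0.2 s.
2. the panel is lifted out of the frame, its underside at least 10 mm above the box (height (world z) of panel above 0.1 m), for 0.1 s.
At the end, for the whole second after the job is handed in: The panel lies still and flat (within 6 degrees), handle up, on the wire rack, its centre within 35 mm of the rack's centre, and both turn buttons are still turned aside (57 degrees or more either way) (horizontal distance between panel and rack below 0.035 m and z of panel in the frame of rack between 0.054 and 0.066 m and angle between panel's own z axis and vertical below 0.1 rad and linear speed of panel below 0.03 m/s and (value of joint button_a above 1 rad or value of joint button_a below -1 rad) and (value of joint button_b above 1 rad or value of joint button_b below -1 rad)); the robot touches nothing.
It fails at once if the panel is dropped (falls free of the fingers faster than 0.7 m/s, about 25 mm) (linear speed of panel above 0.7 m/s and contact force between panel and the fingers below 0.1 N).
It also fails if it takes over 64 s, if anything falls off the work surface, if the arm or the gripper's body presses on something with over 40 N, if the wrist force passes 120 N, or if a joint passes its speed limit or range.

## Robot

A 6-joint arm with a two-finger parallel gripper is mounted at the origin on the work surface. World frame = base frame: x ahead of the robot, y to its left, z up, the work surface at z = 0. Lengths are in m, angles in rad, forces in N, time in s.
With the tool pointing down it reaches from about 0.35 to 0.975 m from the base axis. Payload 4.9 kg.
Tool frame: the origin (TCP) lies at the very end of the fingers, on their centre line; the grasp point (between the pads) lies 19 mm behind it; z points along the fingers, y is the line along which they close (so a half turn about z gives the same grasp; the last joint's range is limited). The gripper opens to 85 mm and grips with 20 to 120 N. Pads are 22 mm wide; open, the fingers measure 114 mm over their backs; the gripper's body (76 mm by 85 mm) begins 54 mm behind the grasp point. The pads swing forward as they close: fully open they stand 13 mm farther back than shut.
Start: joints at [-1.339, 0.053, 1.613, -0, 1.476, -0.119], TCP at [0.215, -0.587, 0.231] pointing down, gripper open.
Joint ranges: [-3.01, 3.01], [-1.01, 2.22], [0.06, 2.58], [-1.02, 4.17], [0.09, 2.62], [-3.14, 3.14]. Speed limits (rad/s): [2.57, 2.57, 3.14, 3.14, 3.14, 3.14].

## Interface

Orientations are given as a rotation vector (axis times angle).
In Python, from station import get_obs, get_image, finish_job gives the robot as it stands. The module is installed in compiled form; this text tells all that it offers.
- The arm moves only by the tool carry_out, never from a script. Its argument "rows" is a list of rows, each a list of 7 numbers: the turn, a rotation vector about the tool's x, y, z as a fraction of full scale, then the shift along the tool's x, y, z as a fraction of full scale, then the closure, from -1 (fully open) to 1 (shut). A call has 1 to 5 rows; each row is the pose to reach, as a shift and turn from the pose commanded when the call began, along the tool's axes at that moment, turning the shorter way round; what a row does not reach only later rows make up. Full scale, the value 1, is 300 mm for a shift and pi rad for a turn. A row lasts 1/10 s, in which the tool goes at most 50 mm and 8.59 degrees, less where a joint would pass 70% of its speed; a pose out of reach is approached as far as the arm can. A call with a number of a shift or a turn outside -1 to 1 is refused whole. A call with a gripper value outside its range is refused whole. The fingers move at their own pace and stop on an object; "force" is the grip in N (left out, the last holds). Time passes only in rows, so rows that repeat a pose let the fingers close. It gives the time, the measured TCP pose, the force, the opening and the grip force at its end, in the units of the state.
- get_obs(): the state, without advancing time (a new reading comes with each control period).
- get_image(name): name is "side" or "top"; returns a dict with "img" (420x560x3 uint8, blue, green, red), "mtx" (3x3 intrinsics, pixels), "D" ([k1, k2, p1, p2, k3] as OpenCV has them; the pictures are not rectified), "R" (3x3) and "t" (3): a world point X has camera coordinates R X + t. Camera axes: x right, y down, z forward; pixel columns grow to the right and rows downward; lengths in m; the calibration is good to about 2 mm. A picture is of the moment at which its call begins. There is no depth.
- finish_job(): hands the job in; it is judged then, once.
The state is a dict: "t": time; "q": joint angles; "dq": joint speeds; "effort": joint torques, N m; "tool_pos": TCP position; "tool_rot": TCP orientation; "contact_force": force on the tool from outside, world axes, zero at the start; "wrist_torque": the same for the moment, N m; "opening": finger opening in m; "grip_force": force on a finger pad.
Only numpy, scipy, OpenCV 4.12 (cv2) and the standard library are available. Lean on these libraries where they do the work, as an engineer would, in place of code of your own. Each camera call takes 0.05 s, during which the arm holds its last target. There are 200 camera calls.

## Working session

There is one attempt and no reset: what is moved stays moved. The work goes in short steps, Python scripts to look and compute and a tool call to move; the robot and the scene stay as the last step left them, time stands still between calls to the robot, and variables do not carry over. Pictures are saved under pics/ and viewed, at most 10 in all, crops included, and the job is handed in when it is done.

Besides the shell and the picture viewer there is one more tool, called after "Emit:" as a command line: name --pt "numbers of a row" for each row, then --argument value for the rest. carry_out: Moves the arm, as the interface text tells. Shift numbers are shares of 300 mm and turn numbers shares of pi rad, none past 1 either way. Its arguments: {"type":"object","properties":{"rows":{"type":"array"},"force":{"type":"number"}},"required":["rows"]}

```bash
mkdir -p pics; cat > h.py <<'E'
import numpy as np, cv2
from scipy.spatial.transform import Rotation as Ro
from station import get_obs, get_image
def ray(c,px):
    u=cv2.undistortPoints(np.array([[px]],float),np.array(c["mtx"]),np.array(c["D"]))[0,0]
    R=np.array(c["R"]);t=np.array(c["t"])
    return -R.T@t, R.T@np.array([u[0],u[1],1.])
def onplane(c,px,z):
    o,d=ray(c,px); return o+d*(z-o[2])/d[2]
def tri(c1,p1,c2,p2):
    o1,d1=ray(c1,p1);o2,d2=ray(c2,p2)
    s=np.linalg.lstsq(np.c_[d1,-d2],o2-o1,rcond=None)[0]
    a=o1+s[0]*d1;b=o2+s[1]*d2
    return (a+b)/2,np.linalg.norm(a-b)
def proj(c,X):
    return cv2.projectPoints(np.array(X,float).reshape(-1,3),cv2.Rodrigues(np.array(c["R"]))[0],np.array(c["t"]),np.array(c["mtx"]),np.array(c["D"]))[0][:,0]
E
python3 - <<'E'
from h import *
import pickle
for n in("side","top"):
    c=get_image(n); pickle.dump(c,open(n+".pkl","wb")); cv2.imwrite(f"pics/{n}0.png",c["img"])
    R=np.array(c["R"]);print(n,(-R.T@np.array(c["t"])).round(3),R[2].round(2))
o=get_obs();print(o["tool_pos"],o["tool_rot"],o["t"])
E
```

```text
side [-0.127  0.913  0.994] [ 0.43 -0.65 -0.63]
top [ 0.391 -0.072  0.951] [ 0.1   0.01 -0.99]
[ 0.21466308 -0.58637916  0.23018055] [-3.09154455e+00 -5.47904616e-01  1.31300775e-04] 0.1
```

View pics/side0.png

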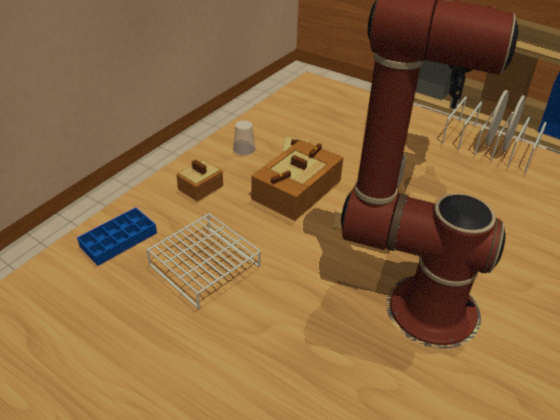

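View pics/top0.png

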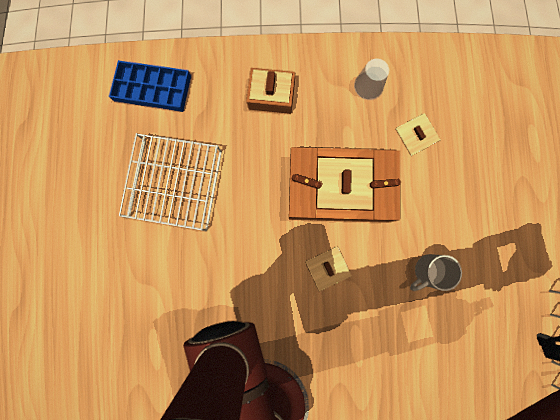

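Side view: onion box at (298,178), rack at (204,258). Top view: box at (345,184), buttons at (306,181) and (385,183), handle at (346,181), rack at (173,182).

```bash
python3 - <<'E'
from h import *
import pickle
s,t=[pickle.load(open(n+".pkl","rb")) for n in("side","top")]
def blobs(c,x0,y0,x1,y1,vmax):
    im=c["img"][y0:y1,x0:x1]; h=cv2.cvtColor(im,cv2.COLOR_BGR2HSV)
    m=(h[...,2]<vmax).astype(np.uint8)
    n,_,st,ce=cv2.connectedComponentsWithStats(m)
    for i in range(1,n):
        if st[i,4]>25: 
            cs=np.argwhere(_==i)[:,::-1].astype(float)
            r=cv2.minAreaRect(cs.astype(np.float32))
            print(vmax,st[i,4],(ce[i]+[x0,y0]).round(1),[round(r[0][0]+x0,1),round(r[0][1]+y0,1)],np.round(r[1],1),round(r[2],1))
for v in(95,115): print("top");blobs(t,285,140,408,226,v); print("side");blobs(s,245,135,350,215,v)
a=cv2.resize(t["img"][140:226,285:408],None,fx=6,fy=6,interpolation=cv2.INTER_CUBIC)
cv2.imwrite("pics/topc.png",a)
b=cv2.resize(s["img"][135:215,245:350],None,fx=7,fy=7,interpolation=cv2.INTER_CUBIC)
cv2.imwrite("pics/sidec.png",b)
E
```

```text
top
95 221 [358.6 175.5] [354.3, 175.8] [84.3 50.1] 32.2
95 65 [343.8 182.3] [346.0, 181.5] [23.  8.] 90.0
95 109 [307.5 185.5] [311.3, 188.2] [43.9 17.4] 49.4
95 32 [341.5 208.9] [341.5, 208.9] [31.  1.] 2.0
95 210 [339.4 219.2] [342.0, 219.4] [106.    2.2] 1.7
side
95 57 [314.5 152.1] [314.5, 151.0] [ 5.6 14.9] 41.2
95 122 [298.4 163. ] [298.2, 162.7] [16.9  8.2] 21.8
95 1856 [294.4 193.4] [298.5, 191.2] [45.3 95.2] 79.2
95 97 [280.1 177.8] [280.5, 177.6] [ 5.4 21. ] 69.0
95 110 [346.1 206.1] [345.0, 203.5] [21.  8.] 90.0
top
115 26 [312.8 147. ] [313.0, 146.5] [24.  1.] -0.0
115 599 [343.7 181.7] [345.4, 183.1] [107.2  53. ] 1.6
115 181 [345.6 181.3] [345.5, 181.5] [23.  9.] 90.0
115 237 [339.  219.3] [342.5, 219.4] [107.    2.5] 1.5
side
115 27 [293.7 141.6] [294.5, 142.0] [4. 7.] 90.0
115 86 [314.9 150.9] [315.0, 151.0] [ 5.7 17. ] 45.0
115 151 [298.5 162.4] [298.6, 162.4] [17.4  9.1] 24.0
115 1966 [294.8 193.1] [298.9, 191.0] [45.9 97.1] 78.7
115 135 [280.2 177.4] [280.3, 177.2] [ 6.9 21.9] 68.2
115 124 [346.2 206.1] [344.5, 203.5] [21.  9.] 90.0
115 93 [319.7 212.4] [321.5, 211.5] [25.  5.] -0.0
```

View pics/topc.png

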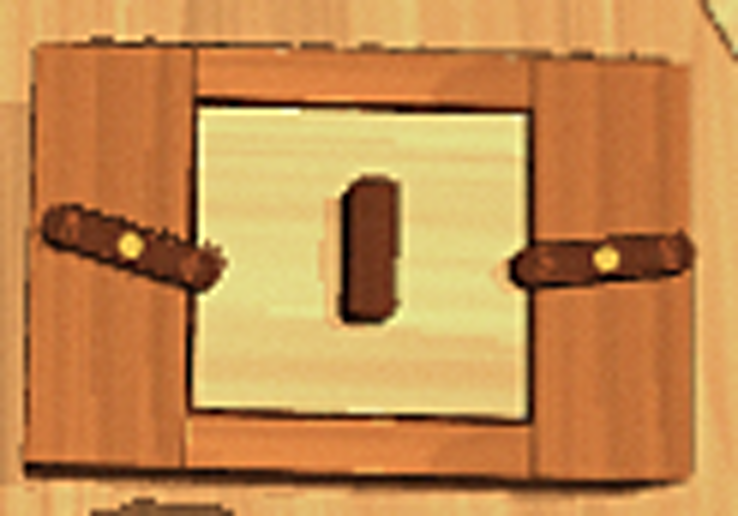

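View pics/sidec.png

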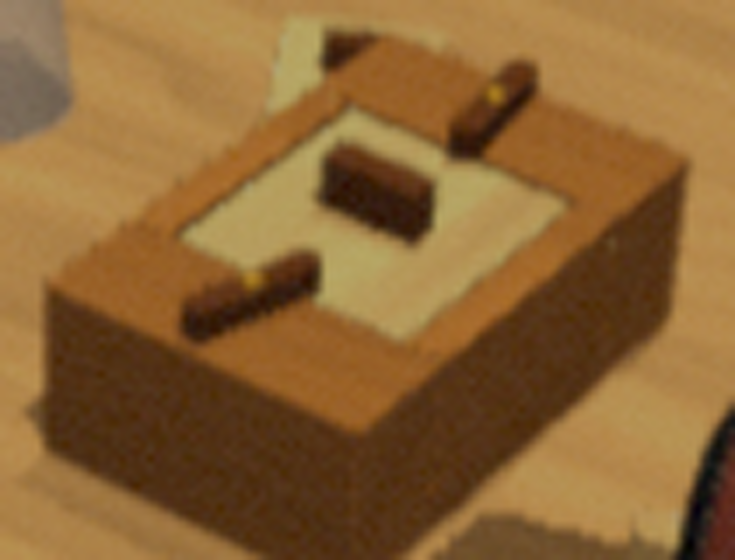

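The crops show button pivots (yellow pins) at top (306,180)/(386,183), side (281,175)/(315,148); button a is turned about -15..., button b nearly straight; the handle is clear.

```bash
python3 - <<'E'
from h import *
import pickle
s,t=[pickle.load(open(n+".pkl","rb")) for n in("side","top")]
T=lambda x,y:((x+.5)/6+284.5,(y+.5)/6+139.5); S=lambda x,y:((x+.5)/7+244.5,(y+.5)/7+134.5)
for n,a,b in(("a",(131,245),(255,281)),("b",(607,259),(494,95)),("handle",(374,249),(380,170)),("pc +x+y",(197,105),(348,104)),("pc+x-y",(530,113),None),("pc-x-y",(528,420),(572,205)),("pc-x+y",(190,408),(400,340))):
    print(n,tri(t,T(*a),s,S(*b)) if b else onplane(t,T(*a),.088))
    if b: print("   z plane",onplane(t,T(*a),.107 if n in"ab" else .116 if n=="handle" else .088).round(4))
for n,p,q in(("a",(57,222),(212,270)),("b",(522,268),(683,250))):
    d=onplane(t,T(*q),.106)-onplane(t,T(*p),.106);print(n,d,"yaw of line",np.degrees(np.arctan2(d[1],d[0])))
for c,(x0,y0,x1,y1) in((t,(110,125,235,240)),(s,(140,210,270,310))):
    im=c["img"][y0:y1,x0:x1];h=cv2.cvtColor(im,cv2.COLOR_BGR2HSV)
    m=((h[...,1]<70)&(h[...,2]>120)).astype(np.uint8)
    m=cv2.morphologyEx(m,cv2.MORPH_CLOSE,np.ones((13,13)))
    n,l,st,ce=cv2.connectedComponentsWithStats(m);i=1+st[1:,4].argmax()
    r=cv2.minAreaRect(np.argwhere(l==i)[:,::-1].astype(np.float32));bp=cv2.boxPoints(r)+[x0,y0]
    print(r[1],bp.round(1).tolist())
    if c is t: print([onplane(t,p,.06).round(3).tolist() for p in bp])
    hull=cv2.convexHull(np.argwhere(l==i)[:,::-1].astype(np.int32));ap=cv2.approxPolyDP(hull,6,True)[:,0]+[x0,y0];print(ap.tolist())
a=np.hstack([cv2.resize(t["img"][125:240,110:235],(500,460)),]);cv2.imwrite("pics/rt.png",a)
E
```

```text
a (array([ 0.52833036, -0.121693  ,  0.10460013]), np.float64(0.0012944463734869164))
   z plane [ 0.5285 -0.1213  0.107 ]
b (array([ 0.51923359, -0.29730965,  0.10464429]), np.float64(5.5324180176376546e-05))
   z plane [ 0.5189 -0.2967  0.107 ]
handle (array([ 0.52375394, -0.2098435 ,  0.11179836]), np.float64(0.0004975780511205627))
   z plane [ 0.5233 -0.209   0.116 ]
pc +x+y (array([ 0.53818833, -0.1520324 ,  0.17816055]), np.float64(0.05590382242281781))
   z plane [ 0.5845 -0.1491  0.088 ]
pc+x-y [ 0.5784279  -0.27544939  0.088     ]
pc-x-y (array([ 0.46212947, -0.2690657 ,  0.08571176]), np.float64(0.00037124863834754867))
   z plane [ 0.4618 -0.2686  0.088 ]
pc-x+y (array([ 0.46994245, -0.14225603,  0.08764769]), np.float64(0.0005952442680058092))
   z plane [ 0.4696 -0.1424  0.088 ]
a [-0.01934621 -0.05635032  0.        ] yaw of line -108.9483922795642
b [ 0.00526695 -0.06046532  0.        ] yaw of line -85.0217072098526
(90.41944122314453, 86.14506530761719) [[118.4, 215.9], [132.5, 130.9], [221.7, 145.8], [207.5, 230.8]]
[[0.465, 0.321, 0.06], [0.67, 0.291, 0.06], [0.625, 0.073, 0.06], [0.425, 0.108, 0.06]]
[[217, 145], [206, 228], [119, 215], [136, 133]]
(78.7588882446289, 96.17723846435547) [[141.7, 252.6], [219.2, 195.8], [265.8, 259.3], [188.2, 316.2]]
[[259, 263], [193, 309], [150, 264], [147, 249], [212, 210], [259, 250]]
```

View pics/rt.png

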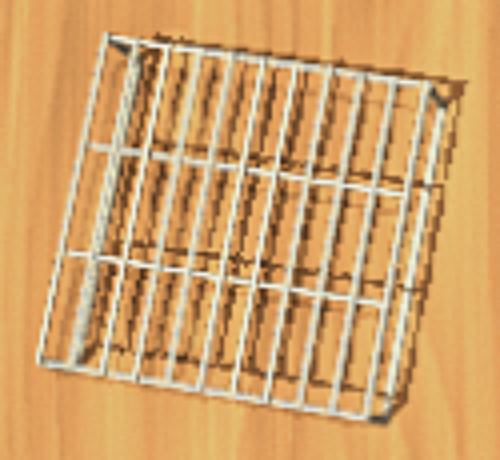

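```bash
cat >> h.py <<'E'
def go(pos,yaw_y,p0=None,r0=None):
    """fractions to bring TCP to pos, pointing down, tool y at world yaw (deg)"""
    o=get_obs(); p0=o["tool_pos"] if p0 is None else p0
    R0=Ro.from_rotvec(o["tool_rot"]) if r0 is None else r0
    a=np.radians(yaw_y); y=np.array([np.cos(a),np.sin(a),0]);z=np.array([0,0,-1.])
    R1=Ro.from_matrix(np.c_[np.cross(y,z),y,z])
    w=(R0.inv()*R1).as_rotvec()
    print("row",np.r_[w/np.pi,R0.inv().apply(np.array(pos)-p0)/.3].round(4).tolist(),"turn",np.degrees(np.linalg.norm(w)).round(1),"dist",np.linalg.norm(np.array(pos)-p0).round(3))
    return R1
def st():
    o=get_obs();R=Ro.from_rotvec(o["tool_rot"]).as_matrix()
    print("t",o["t"],"p",np.round(o["tool_pos"],4),"yaw_y",np.degrees(np.arctan2(R[1,1],R[0,1])).round(1),"z",R[:,2].round(3),"q",np.round(o["q"],2),"F",np.round(o["contact_force"],1),"open",o["opening"],o["grip_force"])
E
python3 - <<'E'
from h import *
import pickle
s,t=[pickle.load(open(n+".pkl","rb")) for n in("side","top")]
T=lambda x,y:((x+.5)/4+109.5,(y+.5)/4+124.5)
P=[]
for a,b in(((107,38),(149,257)),((430,84),(209,217)),((372,418),(259,257)),((40,362),(198,292))):
    X=onplane(t,T(*a),.06);P.append(X);print(X.round(3),tri(t,T(*a),s,b),proj(s,X).round(0))
print(np.mean(P,0),[np.linalg.norm(P[i]-P[i-1]).round(3) for i in range(4)])
st()
go((.528,-.1215,.19),-19);go((.528,-.1215,.19),161)
E
```

```text
[0.661 0.281 0.06 ] (array([0.66369751, 0.28786877, 0.03347698]), np.float64(0.011647309379187818)) [[148. 247.]]
[0.625 0.084 0.06 ] (array([0.62729117, 0.08554286, 0.04321858]), np.float64(0.0052194338579471715)) [[209. 212.]]
[0.429 0.119 0.06 ] (array([0.42970836, 0.12434276, 0.03403472]), np.float64(0.0010972720305979819)) [[260. 248.]]
[0.466 0.318 0.06 ] (array([0.46577623, 0.31881002, 0.05650693]), np.float64(0.0020167692336268686)) [[198. 291.]]
[0.54548011 0.20034939 0.06      ] [np.float64(0.198), np.float64(0.2), np.float64(0.199), np.float64(0.202)]
t 0.1 p [ 0.2147 -0.5864  0.2302] yaw_y -69.9 z [-0.     0.002 -1.   ] q [-1.34  0.05  1.61  0.    1.48 -0.12] F [ 0.3 -0.2  0. ] open 0.08561878962642538 0.0
row [-0.0005, -0.0003, -0.2828, 1.5133, -1.096, 0.1363] turn 50.9 dist 0.562
row [-0.0004, 0.0006, 0.7172, 1.5133, -1.096, 0.1363] turn 129.1 dist 0.562
```

Emit:
carry_out --pt "0 0 -0.14 0.6 -0.44 0.05 0.2" --pt "0 0 -0.14 0.6 -0.44 0.05 0.2" --pt "0 0 -0.14 0.6 -0.44 0.05 0.2" --pt "0 0 -0.14 0.6 -0.44 0.05 0.2" --pt "0 0 -0.14 0.6 -0.44 0.05 0.2" --force 30

```text
t: 0.6
tool_pos: [0.3397, -0.3977, 0.2153]
tool_rot: [-2.896, -1.213, -0.001]
contact_force: [0.5, 0.1, -0.3]
opening: 0.0341
grip_force: 0.0
```

```bash
python3 -c "
from h import *
st();go((.528,-.1215,.16),-19)"
```

```text
t 0.6 p [ 0.3397 -0.3977  0.2153] yaw_y -44.5 z [-0.     0.002 -1.   ] q [-1.01 -0.18  1.86  0.    1.46 -0.23] F [ 0.5  0.1 -0.3] open 0.03413418503976107 0.0
row [-0.0004, -0.0005, -0.1419, 1.0962, -0.1983, 0.186] turn 25.5 dist 0.339
```

Emit:
carry_out --pt "0 0 -0.1 0.7 -0.13 0.06 0.2" --pt "0 0 -0.1 0.7 -0.13 0.06 0.2" --pt "0 0 -0.1 0.7 -0.13 0.06 0.2" --pt "0 0 -0.1 0.7 -0.13 0.06 0.2" --pt "0 0 -0.1 0.7 -0.13 0.06 0.2"

```text
t: 1.1
tool_pos: [0.4596, -0.2206, 0.1973]
tool_rot: [-2.669, -1.654, -0.001]
contact_force: [-0.3, -0.7, -0.1]
opening: 0.0342
grip_force: 0.0
```

```bash
python3 -c "
from h import *
st();go((.528,-.1215,.14),-19)"
```

```text
t 1.1 p [ 0.4596 -0.2206  0.1973] yaw_y -26.4 z [-0.001  0.002 -1.   ] q [-0.59 -0.2   1.91  0.    1.43 -0.13] F [-0.3 -0.7 -0.1] open 0.03420304539016124 0.0
row [-0.0005, -0.0005, -0.0413, 0.3971, 0.0575, 0.1913] turn 7.4 dist 0.133
```

Emit:
carry_out --pt "0 0 -0.041 0.397 0.0575 0.191 0.2" --pt "0 0 -0.041 0.397 0.0575 0.191 0.2" --pt "0 0 -0.041 0.397 0.0575 0.191 0.2" --pt "0 0 -0.041 0.397 0.0575 0.191 0.2" --pt "0 0 -0.041 0.397 0.0575 0.191 0.2"

```text
t: 1.6
tool_pos: [0.527, -0.1258, 0.1402]
tool_rot: [-2.561, -1.818, 0.002]
contact_force: [-0.8, -0.4, 0.1]
opening: 0.0341
grip_force: 0.0
```

```bash
python3 -c "
from h import *
st();go((.528,-.1215,.096),-19)
for n in('side','top'):
    c=get_image(n);cv2.imwrite('pics/'+n+'1.png',c['img'])
    x,y=(220,100) if n=='side' else (245,120)
    globals()[n]=cv2.resize(c['img'][y:y+120,x:x+130],(390,360))
cv2.imwrite('pics/c1.png',np.hstack([side,top]))"
```

```text
t 1.6 p [ 0.527  -0.1258  0.1402] yaw_y -19.3 z [-0.002 -0.    -1.   ] q [-0.37 -0.07  1.89 -0.    1.32 -0.03] F [-0.8 -0.4  0.1] open 0.03406397301590692 0.0
row [-0.0006, 0.0002, -0.0015, 0.0148, -0.0012, 0.1474] turn 0.3 dist 0.044
```

View pics/c1.png

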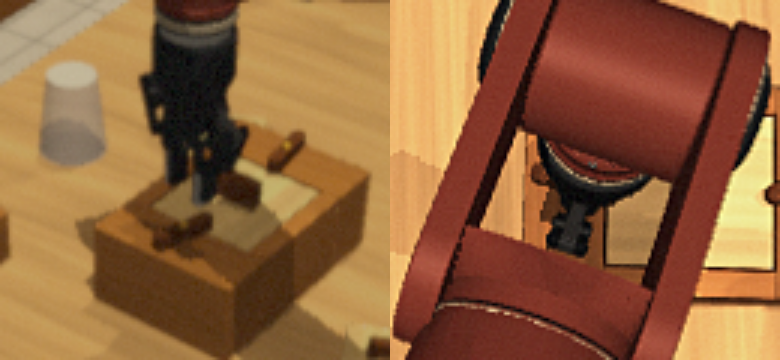

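The tool stands above button a, its fingers (side crop (205,180)) on either side of the button. Going down and gripping.

Emit:
carry_out --pt "0 0 0 0.0 0 0.15 0.2" --pt "0 0 0 0.0 0 0.15 0.2" --pt "0 0 0 0 0 0.15 0.2" --pt "0 0 0 0 0 0.15 1" --pt "0 0 0 0 0 0.15 1" --force 30

```text
t: 2.2
tool_pos: [0.5274, -0.1264, 0.0985]
tool_rot: [2.562, 1.817, -0.001]
contact_force: [-6.5, -0.7, 4.8]
opening: 0.0125
grip_force: 31.8
```

Emit:
carry_out --pt "0 0 0 0 0 0 1" --pt "0 0 0 0 0 0 1" --pt "0 0 0 0 0 0 1"

```text
t: 2.5
tool_pos: [0.5274, -0.1264, 0.0985]
tool_rot: [2.562, 1.817, -0.002]
contact_force: [-5.3, 0.0, 5.0]
opening: 0.0129
grip_force: 31.8
```

```bash
python3 -c "
from h import *
st();go((.528,-.1215,.096),-19);go((.528,-.1215,.096),-55);go((.528,-.1215,.096),-87)"
```

```text
t 2.5 p [ 0.5274 -0.1264  0.0985] yaw_y -19.3 z [-0.    -0.001 -1.   ] q [-0.37 -0.02  1.92 -0.    1.24 -0.03] F [-5.3  0.   5. ] open 0.012854912263897893 31.760525107383728
row [0.0001, 0.0004, -0.0017, 0.0162, -0.0035, 0.0082] turn 0.3 dist 0.006
row [0.0002, 0.0004, 0.1983, 0.0162, -0.0035, 0.0082] turn 35.7 dist 0.006
row [0.0003, 0.0003, 0.376, 0.0162, -0.0035, 0.0082] turn 67.7 dist 0.006
```

Emit:
carry_out --pt "0 0 0 0.016 0 0 1" --pt "0 0 0.05 0.016 0 0 1" --pt "0 0 0.1 0.016 0 0 1" --pt "0 0 0.15 0.016 0 0 1" --pt "0 0 0.19 0.016 0 0 1"

```text
t: 3.0
tool_pos: [0.5245, -0.1241, 0.0984]
tool_rot: [2.985, 0.975, -0.022]
contact_force: [-24.9, -5.2, 17.0]
opening: 0.013
grip_force: 33.1
```

```bash
python3 -c "
from h import *
st();go((.528,-.1215,.098),-87)"
```

```text
t 3.0 p [ 0.5245 -0.1241  0.0984] yaw_y -53.8 z [-0.013 -0.005 -1.   ] q [-0.37 -0.02  1.92 -0.01  1.25  0.58] F [-24.9  -5.2  17. ] open 0.012984836559993633 33.09011936187744
row [0.0002, 0.0046, 0.1843, 0.0146, 0.0, 0.001] turn 33.2 dist 0.004
```

Emit:
carry_out --pt "0 0 0.04 -0.0095 -0.007 -0.007 1" --pt "0 0 0.08 -0.0095 -0.007 -0.007 1" --pt "0 0 0.125 -0.0095 -0.007 -0.007 1" --pt "0 0 0.17 -0.0095 -0.007 -0.007 1" --pt "0 0 0.18 -0.0095 -0.007 -0.007 1"

```text
t: 3.5
tool_pos: [0.523, -0.1208, 0.0985]
tool_rot: [-3.138, -0.107, 0.01]
contact_force: [-9.1, 1.9, 2.3]
opening: 0.0128
grip_force: 31.6
```

```bash
python3 -c "
from h import *
st();go((.528,-.1215,.098),-87)"
```

```text
t 3.5 p [ 0.523  -0.1208  0.0985] yaw_y -86.1 z [-0.007  0.001 -1.   ] q [-0.37 -0.03  1.93 -0.    1.25  1.14] F [-9.1  1.9  2.3] open 0.012849213235764049 31.641494035720825
row [-0.0006, 0.0021, 0.0051, 0.0165, 0.0036, 0.0016] turn 1.0 dist 0.005
```

Emit:
carry_out --pt "0 0 0 0 0 0 0.2" --pt "0 0 0 0 0 0 0.2" --pt "0 0 0 0 0 -0.14 0.2" --pt "0 0 0 0 0 -0.24 0.2" --pt "0 0 0 0 0 -0.24 0.2"

```text
t: 4.0
tool_pos: [0.5294, -0.1227, 0.1774]
tool_rot: [3.135, 0.112, 0.019]
contact_force: [0.1, 0.3, 0.6]
opening: 0.0339
grip_force: 0.0
```

```bash
python3 -c "
from h import *
st();go((.518,-.2965,.16),-45);go((.518,-.2965,.16),5)"
```

```text
t 4.0 p [ 0.5294 -0.1227  0.1774] yaw_y -85.9 z [ 0.012 -0.005 -1.   ] q [-0.36 -0.11  1.87  0.    1.38  1.13] F [0.1 0.3 0.6] open 0.03393537479216603 0.0
row [0.003, -0.0029, -0.2272, -0.0799, 0.5748, 0.0602] turn 40.9 dist 0.175
row [0.0043, -0.0015, -0.505, -0.0799, 0.5748, 0.0602] turn 90.9 dist 0.175
```

Emit:
carry_out --pt "0 0 -0.23 -0.08 0.575 0.03 0.2" --pt "0 0 -0.23 -0.08 0.575 0.03 0.2" --pt "0 0 -0.23 -0.08 0.575 0.03 0.2" --pt "0 0 -0.23 -0.08 0.575 0.03 0.2" --pt "0 0 -0.23 -0.08 0.575 0.03 0.2"

```text
t: 4.5
tool_pos: [0.5132, -0.2991, 0.161]
tool_rot: [2.895, 1.216, -0.0]
contact_force: [-0.1, 0.8, 0.3]
opening: 0.0341
grip_force: 0.0
```

```bash
python3 -c "
from h import *
st();go((.518,-.2965,.14),5)"
```

```text
t 4.5 p [ 0.5132 -0.2991  0.161 ] yaw_y -44.4 z [ 0.    -0.001 -1.   ] q [-0.65  0.03  1.75 -0.    1.35  0.12] F [-0.1  0.8  0.3] open 0.034109552237916514 0.0
row [0.0003, 0.0004, -0.2745, 0.0174, 0.0054, 0.0699] turn 49.4 dist 0.022
```

Emit:
carry_out --pt "0 0 -0.274 0.014 0.003 0.04 0.2" --pt "0 0 -0.274 0.014 0.003 0.04 0.2" --pt "0 0 -0.274 0.014 0.003 0.04 0.2" --pt "0 0 -0.274 0.014 0.003 0.04 0.2" --pt "0 0 -0.274 0.014 0.003 0.04 0.2"

```text
t: 5.0
tool_pos: [0.5175, -0.2928, 0.1491]
tool_rot: [2.244, 2.198, 0.0]
contact_force: [-0.0, -0.1, 0.6]
opening: 0.0339
grip_force: 0.0
```

```bash
python3 -c "
from h import *
st();go((.517,-.2965,.099),5)"
```

```text
t 5.0 p [ 0.5175 -0.2928  0.1491] yaw_y -1.2 z [ 0.001 -0.    -1.   ] q [-0.64  0.04  1.76  0.    1.33 -0.62] F [-0.  -0.1  0.6] open 0.03392751426321786 0.0
row [0.0002, 0.0001, -0.0344, -0.0122, -0.0016, 0.1669] turn 6.2 dist 0.05
```

Emit:
carry_out --pt "0 0 -0.034 -0.012 -0.0016 0.0 0.2" --pt "0 0 -0.034 -0.012 -0.0016 0.16 0.2" --pt "0 0 -0.034 -0.012 -0.0016 0.16 0.2" --pt "0 0 -0.034 -0.012 -0.0016 0.16 0.2" --pt "0 0 -0.034 -0.012 -0.0016 0.16 1"

```text
t: 5.5
tool_pos: [0.5177, -0.2969, 0.1029]
tool_rot: [2.129, 2.306, 0.0]
contact_force: [-0.1, -0.4, 0.2]
opening: 0.0208
grip_force: 0.0
```

Emit:
carry_out --pt "0 0 0 0 0 0 1" --pt "0 0 0 0 0 0 1" --pt "0 0 0 0 0 0 1"

```text
t: 5.8
tool_pos: [0.5197, -0.2968, 0.1036]
tool_rot: [2.126, 2.303, 0.005]
contact_force: [6.5, 0.3, -3.4]
opening: 0.0123
grip_force: 29.7
```

```bash
python3 -c "
from h import *
st();go((.517,-.2965,.099),5);go((.517,-.2965,.099),82)"
```

```text
t 5.8 p [ 0.5197 -0.2968  0.1036] yaw_y 4.6 z [ 0.008 -0.002 -1.   ] q [-0.64  0.1   1.79  0.    1.25 -0.73] F [ 6.5  0.3 -3.4] open 0.012344533235345774 29.722845554351807
row [0.0024, 0.001, -0.0024, 0.0019, -0.0091, 0.0152] turn 0.6 dist 0.005
row [0.0014, 0.0024, -0.4302, 0.0019, -0.0091, 0.0152] turn 77.4 dist 0.005
```

Emit:
carry_out --pt "0 0 0 0.002 0.007 0 0.3" --pt "0 0 0 0.002 0.007 0.018 0.3" --pt "0 0 0 0.002 0.007 0.018 1" --pt "0 0 0 0.002 0.007 0.018 1" --pt "0 0 0 0.002 0.007 0.018 1"

```text
t: 6.3
tool_pos: [0.5197, -0.2953, 0.0959]
tool_rot: [2.13, 2.307, 0.003]
contact_force: [5.7, 1.4, -2.4]
opening: 0.0129
grip_force: 33.3
```

Emit:
carry_out --pt "0 0 -0.04 0 0 0 1" --pt "0 0 -0.085 0 0 0 1" --pt "0 0 -0.13 0 0 0 1" --pt "0 0 -0.175 0 0 0 1" --pt "0 0 -0.22 0 0 0 1"

```text
t: 6.8
tool_pos: [0.5193, -0.2955, 0.0959]
tool_rot: [1.214, 2.896, 0.0]
contact_force: [3.9, 1.6, -1.6]
opening: 0.013
grip_force: 33.4
```

```bash
python3 -c "
from h import *
st();go((.519,-.2965,.099),82)"
```

```text
t 6.8 p [ 0.5193 -0.2955  0.0959] yaw_y 44.5 z [ 0.001 -0.    -1.   ] q [-0.64  0.11  1.79  0.    1.24 -1.42] F [ 3.9  1.6 -1.6] open 0.012951756334608308 33.40993881225586
row [0.0001, 0.0004, -0.2084, -0.0016, -0.003, -0.0103] turn 37.5 dist 0.003
```

Emit:
carry_out --pt "0 0 -0.045 0 0 0 1" --pt "0 0 -0.09 0 0 0 1" --pt "0 0 -0.135 0 0 0 1" --pt "0 0 -0.18 0 0 0 1" --pt "0 0 -0.206 0 0 0 1"

```text
t: 7.3
tool_pos: [0.5192, -0.2959, 0.0959]
tool_rot: [0.233, 3.132, -0.002]
contact_force: [2.8, -0.9, -0.6]
opening: 0.0129
grip_force: 33.4
```

Emit:
carry_out --pt "0 0 0 0 0 0 0.2" --pt "0 0 0 0 0 0 0.2" --pt "0 0 0 0 0 -0.14 0.2" --pt "0 0 0 0 0 -0.24 0.2" --pt "0 0 0 0 0 -0.24 0.2"

```text
t: 7.8
tool_pos: [0.5212, -0.2975, 0.174]
tool_rot: [0.241, 3.124, -0.009]
contact_force: [0.9, -0.4, 1.1]
opening: 0.034
grip_force: 0.0
```

```bash
python3 -c "
from h import *
st();go((.523,-.209,.16),87)
for n in('side','top'):
    c=get_image(n)
    x,y=(220,110) if n=='side' else (280,120)
    globals()[n]=cv2.resize(c['img'][y:y+120,x:x+130],(390,360))
cv2.imwrite('pics/c2.png',np.hstack([side,top]))"
```

```text
t 7.8 p [ 0.5212 -0.2975  0.174 ] yaw_y 81.2 z [ 0.007 -0.006 -1.   ] q [-0.64  0.03  1.73 -0.    1.37 -2.06] F [ 0.9 -0.4  1.1] open 0.034019268485125174 0.0
row [-0.0017, 0.0026, -0.0324, 0.0397, 0.2926, 0.0448] turn 5.9 dist 0.09
```

View pics/c2.png

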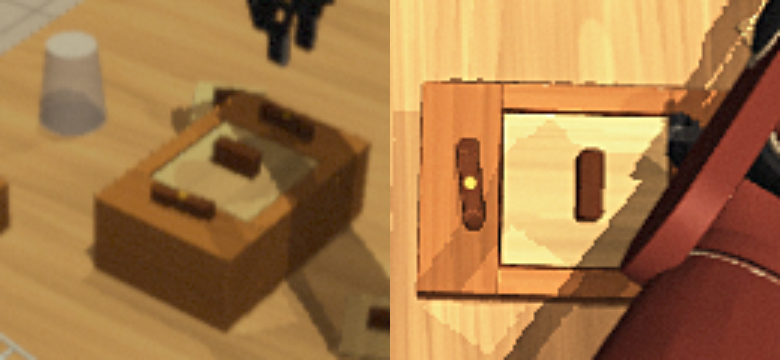

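Both buttons lie along x (side crop (183,200) and (287,122)), handle at top crop (590,185). Now the handle.

Emit:
carry_out --pt "0 0 -0.033 0.037 0.293 0.04 0.0" --pt "0 0 -0.033 0.037 0.293 0.04 0.0" --pt "0 0 -0.033 0.037 0.293 0.04 0.0" --pt "0 0 -0.033 0.037 0.293 0.04 0.0" --pt "0 0 -0.033 0.037 0.293 0.04 0.0"

```text
t: 8.4
tool_pos: [0.5209, -0.2075, 0.155]
tool_rot: [-0.078, -3.139, -0.0]
contact_force: [0.1, 0.1, 0.5]
opening: 0.0429
grip_force: 0.0
```

```bash
python3 -c "
from h import *
st();go((.522,-.2085,.096),87)"
```

```text
t 8.4 p [ 0.5209 -0.2075  0.155 ] yaw_y 87.1 z [-0.001  0.    -1.   ] q [-0.51 -0.04  1.84 -0.    1.35 -2.03] F [0.1 0.1 0.5] open 0.04286091043496615 0.0
row [0.0, -0.0004, 0.0008, -0.0042, -0.0033, 0.1967] turn 0.2 dist 0.059
```

Emit:
carry_out --pt "0 0 0 -0.004 -0.003 0.12 0.0" --pt "0 0 0 -0.004 -0.003 0.195 0.0" --pt "0 0 0 -0.004 -0.003 0.195 0.0" --pt "0 0 0 -0.004 -0.003 0.195 1" --pt "0 0 0 -0.004 -0.003 0.195 1" --force 50

```text
t: 8.9
tool_pos: [0.5234, -0.2091, 0.0992]
tool_rot: [0.078, 3.138, -0.002]
contact_force: [1.0, -1.6, -1.7]
opening: 0.0164
grip_force: 53.0
```

Emit:
carry_out --pt "0 0 0 0 0 0 1" --pt "0 0 0 0 0 0 1" --pt "0 0 0 0 0 0 1"

```text
t: 9.2
tool_pos: [0.5234, -0.2088, 0.099]
tool_rot: [0.077, 3.138, -0.003]
contact_force: [-0.8, -2.1, 3.8]
opening: 0.0163
grip_force: 53.8
```

```bash
python3 -c "
from h import *
st()"
```

```text
t 9.2 p [ 0.5234 -0.2088  0.099 ] yaw_y 87.2 z [ 0.003 -0.002 -1.   ] q [-0.51  0.02  1.87 -0.    1.24 -2.03] F [-0.8 -2.1  3.8] open 0.01631467185244719 53.811004757881165
```

Emit:
carry_out --pt "0 0 0 0 0 -0.03 1" --pt "0 0 0 0 0 -0.07 1" --pt "0 0 0 0 0 -0.13 1" --pt "0 0 0 0 0 -0.22 1" --pt "0 0 0 0 0 -0.3 1"

```text
t: 9.7
tool_pos: [0.5221, -0.2074, 0.1885]
tool_rot: [-0.077, -3.14, -0.001]
contact_force: [-0.4, 0.1, -1.8]
opening: 0.0168
grip_force: 52.9
```

```bash
python3 -c "
from h import *
st();go((.5455,.2,.17),87);go((.5455,.2,.17),100)
for n in('side','top'):
    c=get_image(n)
    x,y=(220,90) if n=='side' else (280,120)
    globals()[n]=cv2.resize(c['img'][y:y+120,x:x+130],(390,360))
cv2.imwrite('pics/c3.png',np.hstack([side,top]))"
```

```text
t 9.7 p [ 0.5221 -0.2074  0.1885] yaw_y 87.2 z [-0.     0.001 -1.   ] q [-0.51 -0.07  1.8   0.    1.4  -2.03] F [-0.4  0.1 -1.8] open 0.016830787583050066 52.9326206445694
row [0.0002, -0.0001, 0.0011, -0.0118, 1.3602, 0.0622] turn 0.2 dist 0.409
row [0.0002, -0.0001, -0.0711, -0.0118, 1.3602, 0.0622] turn 12.8 dist 0.409
```

View pics/c3.png

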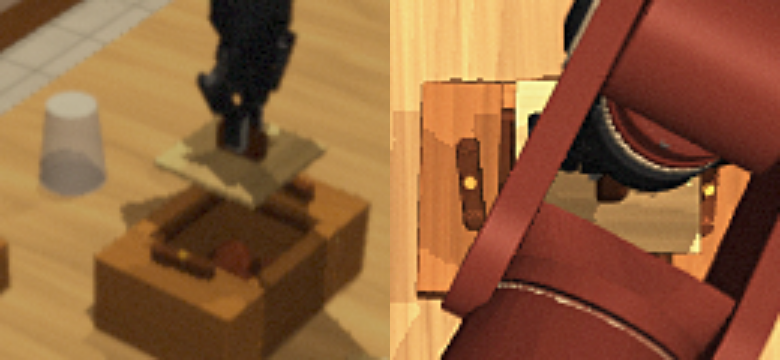

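The panel hangs level above the open frame (side crop (240,165)), buttons still aside. Carrying to the rack.

Emit:
carry_out --pt "0 0 0 0 0.1 0 1" --pt "0 0 0 0 0.24 0 1" --pt "0 0 0 0 0.4 0 1" --pt "0 0 0 0 0.54 0 1" --pt "0 0 0 -0.005 0.68 0 1"

```text
t: 10.3
tool_pos: [0.5327, -0.0022, 0.1856]
tool_rot: [-0.077, -3.139, -0.001]
contact_force: [0.5, -0.1, -2.4]
opening: 0.0168
grip_force: 52.9
```

Emit:
carry_out --pt "0 0 0 0 0.14 0 1" --pt "0 0 0 0 0.28 0 1" --pt "0 0 0 0 0.42 0 1" --pt "0 0 0 0 0.54 0 1" --pt "0 0 0 -0.005 0.64 0 1"

```text
t: 10.8
tool_pos: [0.5435, 0.1896, 0.1855]
tool_rot: [-0.075, -3.138, 0.0]
contact_force: [0.8, -0.5, -2.9]
opening: 0.017
grip_force: 52.9
```

```bash
python3 -c "
from h import *
st();go((.5455,.2,.085),87)"
```

```text
t 10.8 p [0.5435 0.1896 0.1855] yaw_y 87.3 z [-0.002 -0.    -1.   ] q [ 0.21 -0.03  1.77  0.    1.4  -1.32] F [ 0.8 -0.5 -2.9] open 0.016951174619738746 52.943546175956726
row [-0.0001, -0.0008, 0.0015, -0.0059, 0.0351, 0.335] turn 0.3 dist 0.101
```

Emit:
carry_out --pt "0 0 0 -0.006 0.02 0.1 1" --pt "0 0 0 -0.006 0.025 0.2 1" --pt "0 0 0 -0.006 0.025 0.28 1" --pt "0 0 0 -0.006 0.025 0.33 1" --pt "0 0 0 -0.006 0.025 0.33 1"

```text
t: 11.3
tool_pos: [0.5442, 0.1944, 0.0843]
tool_rot: [-0.077, -3.134, 0.003]
contact_force: [-0.2, 1.1, -2.6]
opening: 0.0166
grip_force: 52.9
```

```bash
python3 -c "
from h import *
st();go((.5455,.2,.079),87)"
```

```text
t 11.3 p [0.5442 0.1944 0.0843] yaw_y 87.2 z [-0.007 -0.001 -1.   ] q [ 0.21  0.08  1.84  0.    1.23 -1.31] F [-0.2  1.1 -2.6] open 0.016557971430268766 52.8983598947525
row [-0.0006, -0.0022, 0.001, -0.0035, 0.019, 0.0177] turn 0.4 dist 0.008
```

Emit:
carry_out --pt "0 0 0 0 0 0.006 1" --pt "0 0 0 0 0 0.012 1" --pt "0 0 0 0 0 0.018 1" --pt "0 0 0 0 0 0.018 1" --pt "0 0 0 0 0 0.018 1"

```text
t: 11.8
tool_pos: [0.5473, 0.195, 0.0834]
tool_rot: [0.077, 3.14, 0.0]
contact_force: [0.1, 0.7, -1.6]
opening: 0.0165
grip_force: 52.9
```

```bash
python3 -c "
from h import *
st()"
```

```text
t 11.8 p [0.5473 0.195  0.0834] yaw_y 87.2 z [ 0.001  0.    -1.   ] q [ 0.21  0.09  1.84  0.    1.22 -1.31] F [ 0.1  0.7 -1.6] open 0.01647730883320654 52.94221222400665
```

Emit:
carry_out --pt "0 0 0 0 0 0.005 1" --pt "0 0 0 0 0 0.01 1" --pt "0 0 0 0 0 0.01 1" --pt "0 0 0 0 0 0.01 1"

```text
t: 12.2
tool_pos: [0.5468, 0.1949, 0.0796]
tool_rot: [-0.077, -3.14, 0.0]
contact_force: [-0.4, 0.7, -2.8]
opening: 0.0168
grip_force: 52.9
```

```bash
python3 -c "
from h import *
st()"
```

```text
t 12.2 p [0.5468 0.1949 0.0796] yaw_y 87.2 z [-0. -0. -1.] q [ 0.21  0.09  1.84 -0.    1.21 -1.31] F [-0.4  0.7 -2.8] open 0.016789478749981247 52.94118046760559
```

Still hanging; a bit lower.

Emit:
carry_out --pt "0 0 0 0 0 0.005 1" --pt "0 0 0 0 0 0.01 1" --pt "0 0 0 0 0 0.01 1" --pt "0 0 0 0 0 0.01 1"

```text
t: 12.6
tool_pos: [0.5474, 0.1951, 0.079]
tool_rot: [0.077, 3.14, -0.0]
contact_force: [-4.8, -0.1, 8.1]
opening: 0.0167
grip_force: 54.3
```

```bash
python3 -c "
from h import *
st()"
```

```text
t 12.6 p [0.5474 0.1951 0.079 ] yaw_y 87.2 z [ 0. -0. -1.] q [ 0.21  0.09  1.84 -0.    1.21 -1.31] F [-4.8 -0.1  8.1] open 0.016676972982477483 54.299288392066956
```

Touching down at 0.079 as expected. Release and retreat.

Emit:
carry_out --pt "0 0 0 0 0 0 0.2" --pt "0 0 0 0 0 0 0" --pt "0 0 0 0 0 0 0" --pt "0 0 0 0 0 -0.1 0" --pt "0 0 0 0 0 -0.22 0"

```text
t: 13.1
tool_pos: [0.5452, 0.1945, 0.1408]
tool_rot: [-0.077, -3.135, 0.002]
contact_force: [1.3, 0.0, 0.4]
opening: 0.0427
grip_force: 0.0
```

Emit:
carry_out --pt "0 0 0 -0.1 0 -0.1 0" --pt "0 0 0 0.1 -0.15 -0.2 0" --pt "0 0 0 0.2 -0.3 -0.3 0" --pt "0 0 0 0.2 -0.4 -0.4 0" --pt "0 0 0 0.2 -0.5 -0.4 0"

```text
t: 13.6
tool_pos: [0.4805, 0.0528, 0.2635]
tool_rot: [0.073, 3.137, 0.0]
contact_force: [0.6, 0.4, 0.7]
opening: 0.0427
grip_force: 0.0
```

Emit:
carry_out --pt "0 0 0 0 0 0 0" --pt "0 0 0 0 0 0 0"

```text
t: 13.8
tool_pos: [0.481, 0.0523, 0.2616]
tool_rot: [0.081, 3.139, 0.001]
contact_force: [-0.0, 0.1, -0.4]
opening: 0.0431
grip_force: 0.0
```

```bash
python3 -c "
from h import *
st()
c=get_image('side');d=get_image('top')
cv2.imwrite('pics/c4.png',np.hstack([cv2.resize(c['img'][100:310,130:350],(400,380)),cv2.resize(d['img'][100:270,110:410],(400,380))]))"
```

```text
t 13.8 p [0.481  0.0523 0.2616] yaw_y 87.1 z [ 0.002  0.    -1.   ] q [-0.05 -0.31  1.89  0.    1.56 -1.57] F [-0.   0.1 -0.4] open 0.043073495890183 0.0
```

View pics/c4.png

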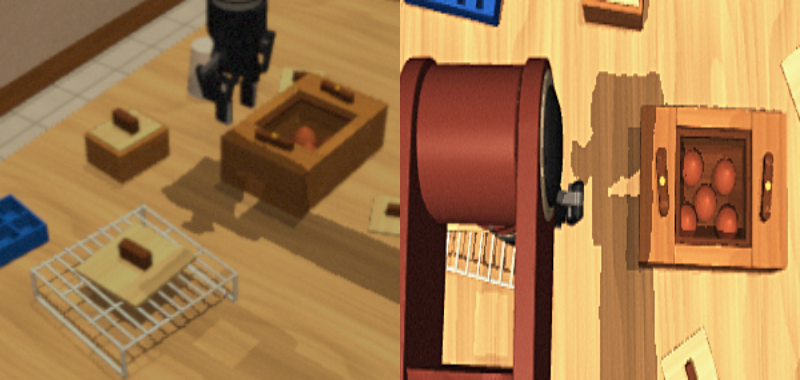

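The panel lies flat on the middle of the rack (crop (137,262)), both buttons are aside, and the gripper is clear.

```bash
python3 -c "
from station import finish_job
print(finish_job())"
```

```text
the job is handed in; nothing more can be done
None
```

I handed the job in at about 14 s: both turn buttons are turned aside, and the panel lies flat, handle up, in the middle of the rack with the gripper clear. The judge returned no verdict.

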